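# Swing down the extractor's filter flap with the pull hook

## Robot

A 6-joint arm with a two-finger parallel gripper is mounted at the origin on a cart in front of the work surface, level with it; the furniture and walls round the work are solid. World frame = base frame: x ahead of the robot, y to its left, z up, the work surface at z = 0. Lengths are in m, angles in rad, forces in N, time in s.
With the tool pointing down it reaches from about 0.275 to 1 m from the base axis. Payload 8.4 kg.
Tool frame: the origin (TCP) lies at the very end of the fingers, on their centre line; the grasp point (between the pads) lies 19 mm behind it (robot.hold_point_z is the distance from the TCP to the grasp point, in m); z points along the fingers, x is the direction in which the jaws open and shut, and the axes are right-handed (so a half turn about z gives the same grasp; the last joint's range is limited). The gripper opens to 85 mm and grips with 20 to 120 N. Pads are 22 mm wide; open, the fingers measure 114 mm over their backs; the gripper's body (76 mm by 85 mm) begins 54 mm behind the grasp point. The pads swing forward as they close: fully open they stand 13 mm farther back than shut.
Start: joints at [1.275, 0.353, 1.633, -0, 1.155, -0.002], TCP at [0.181, 0.598, 0.231] pointing down, gripper open.
Joint ranges: [-2.63, 2.63], [-0.92, 2.1], [0.06, 2.66], [-1.3, 4.44], [0, 2.69], [-3.02, 3.02]. Speed limits (rad/s): [2.22, 2.22, 2.79, 3.14, 3.14, 3.14].

## Interface

Orientations are given as a unit quaternion [w, x, y, z].
In Python, from plant import robot, viewer, job_done gives the robot as it stands.
- The arm moves only by the tool move_arm, never from a script. Its argument "rows" is a list of rows, each a list of 7 numbers: the shift along the tool's x, y, z in mm, then the turn, a rotation vector about the tool's x, y, z in rad, then the finger opening in mm, from 0 to 85.4. In form: [[dx, dy, dz, ax, ay, az, fingers], ...]. A call has 1 to 5 rows; each row is the pose to reach, as a shift and turn from the pose measured when the call began, along the tool's axes at that moment; what a row does not reach only later rows make up. A row lasts 1/12 s, in which the tool goes at most 41.7 mm and 7.16 degrees, less where a joint would pass 70% of its speed; a pose out of reach is approached as far as the arm can. A call with a gripper value outside its range is refused whole. The fingers move at their own pace and stop on an object; "force" is the grip in N (left out, the last holds). Time passes only in rows, so rows that repeat a pose let the fingers close. It gives the time, the measured TCP pose, the force and the opening at its end, in the units of the state.
- robot.observe(): the state, without advancing time (a new reading comes with each control period).
- viewer.read_camera(name): name is "side" or "top" or "wrist"; returns a dict with "pixels" (384x512x3 uint8, red, green, blue), "K" (3x3 intrinsics, pixels), "distortion" ([k1, k2, p1, p2, k3] as OpenCV has them; the pictures are not rectified), "R" (3x3) and "t" (3): a world point X has camera coordinates R X + t; the wrist camera has in their place "tool_from_camera" (4x4, takes a point from camera to tool coordinates, whose origin is the TCP and whose axes are the tool frame's). Camera axes: x right, y down, z forward; pixel columns grow to the right and rows downward; lengths in m; the calibration is good to about 2 mm. A picture is of the moment at which its call begins: read the wrist's pose just before it. There is no depth.
- job_done(): hands the job in, once; it reports no verdict.
The state is a dict: "time_s": time; "joint_positions": joint angles; "joint_vel": joint speeds; "joint_torque": joint torques, N m; "eef_pos": TCP position; "orientation": TCP orientation; "force": force on the tool from outside, world axes, zero at the start; "torque": the same for the moment, N m; "gripper_width": opening from 0.0 (shut) to 1.0 (fully open).
Only numpy, scipy, OpenCV 4.12 (cv2) and the standard library are available. Lean on these libraries where they do the work, as an engineer would, in place of code of your own. Each camera call takes 0.05 s, during which the arm holds its last target. There are 200 camera calls.

## Task

The filter in the grey dust extractor is due for changing, and its flap is opened with the pull hook, never by hand. Take the hook by its black grip, slip its bent end sideways through the steel ring on the flap - the ring can be clamped anywhere along its slotted strip, so feel or look for it and do not ram or strain it - then pull the flap off its catch and lead it gently all the way down onto its stops. Unhook, and lay the hook back down flat on the plywood riser, without letting go of it in the air; keep the gripper and arm off the extractor and leave the glue bottle, the spectacle case and the roll of tape where they are.

Things in the scene. Friction and masses are not known exactly. Their poses are not given: they have to be found in the camera images.
- hook_grip (a point): Centre of the black grip of the loose pull hook (140 g): 100 mm long (x -60 to +40 from here), 24 wide, 36 high, flat upright sides; it lies flat, this point 18 mm above the riser. Pinch it here. x points along the hook to its working end, z up. A collar 17 mm thick to x = +52, then a round shank 6.4 mm thick, level with this point, runs to x = +150 and bends square to the right (-y).
- hook_tip (a point): Centre of the 9 mm ball that ends the hook's bent arm, at (150, -17, 0) mm from hook_grip in its axes; same axes. The arm, 6.4 mm thick, runs from here 17 mm along +y to the shank's centre line.
- extractor: Grey dust extractor, fixed on the riser, 270 mm wide, 170 deep, 285 high. Origin at the foot of the middle of its front face; x points into the housing (within 0.2 rad of straight ahead), y to its left, z up. A flap 196 mm wide, 118 high fills the upper front, its outer face at x = 0, hinged at its lower edge. A sprung roller catch holds it shut; it yields to a pull of 8 to 14 N at the ring.
- strip_mid (a point): Point fixed to the extractor, (-27, 0, 225) mm in its axes: where the ring's centre would be at mid-strip, flap shut. The ring is clamped up to 60 mm to either side of it along y (not measured; x and z are exact). Upright steel ring, hole 16 mm wide along y, bar 5 mm thick. The hook's arm enters sideways from the ring's left (+y) till the shank meets the ring.
- flap (a joint): Angle of the flap in rad: 0 shut and caught, clear of the catch beyond 0.1, 1.57 level, down on its stops. The ring turns with it about the hinge: its centre goes from (-27, offset, 225) mm to (-100, offset, 98) mm in the extractor's axes. The ring slips along its strip only above 50 N; nothing else stands out from the flap but the strip (4 mm).
- flap_hinge (a point): Middle of the flap's hinge line, at (0, 0, 125) mm in the extractor's axes; same axes; the line runs along y. The flap's upper edge swings out to the robot and down; right down, the flap lies level with its outer face below. The friction hinge holds the flap wherever it is left; leading it on takes 1 to 4 N at the ring.
- riser: Plywood bench riser, a raised board 560 mm (x) by 530 mm (y) on a steel frame, standing over the packing paper on the bench. Its top is 120 mm above the bench (world z = 0.120); all the work is on it. Fixed; origin on the bench under its middle.
- glue: Glue bottle, white and yellow, 35 mm across, 98 mm high, standing on the riser in front of the extractor, to the right; origin at the centre of its underside. Bystander.
- case: Orange spectacle case, 71 x 164 x 43 mm, shut, lying near the right front corner of the riser; origin at the centre of its underside. Bystander.
- tape: Roll of black tape, 56 mm across, 19 mm high, lying near the front edge of the riser; origin at the centre of its underside. Bystander.

How it is judged:
By the outcome, as a careful person would: the job done as asked, in the order asked, and still so for the second after the job is handed in, with the robot touching nothing.
It also fails if it takes over 72 s, if anything falls off the work surface, if the arm or the gripper's body presses on something with over 40 N, if the wrist force passes 120 N, or if a joint passes its speed limit or range.

## Working session

There is one attempt and no reset: what is moved stays moved. The work goes in short steps, Python scripts to look and compute and a tool call to move; the robot and the scene stay as the last step left them, time stands still between calls to the robot, and variables do not carry over. Pictures are saved under pics/ and viewed, about 8 in all and at most 12, crops included, and the job is handed in when it is done.

Besides the shell and the picture viewer there is one more tool, called after "Request:" as name([rows], argument=value, ...), one row to a line, values as JSON. move_arm: Moves the arm, as the interface text tells. Its arguments: {"type":"object","properties":{"rows":{"type":"array"},"force":{"type":"number"}},"required":["rows"]}

```bash
mkdir -p pics; ls; cat > h.py <<'E'
import numpy as np, cv2, json
from plant import robot, viewer, job_done
from scipy.spatial.transform import Rotation as Ro
def cam(n):
    s=robot.observe(); c=viewer.read_camera(n); c={k:(np.array(v) if not isinstance(v,str) else v) for k,v in c.items()}
    if 'tool_from_camera' in c:
        T=np.eye(4);T[:3,:3]=rot(s).as_matrix();T[:3,3]=s['eef_pos']
        M=np.linalg.inv(T@c['tool_from_camera']); c['R']=M[:3,:3]; c['t']=M[:3,3]
    return c
def rot(s): 
    q=s['orientation']; return Ro.from_quat([q[1],q[2],q[3],q[0]])
def ray(c,uv):
    p=cv2.undistortPoints(np.array(uv,float).reshape(-1,1,2),c['K'],c['distortion']).reshape(-1,2)
    d=np.c_[p,np.ones(len(p))]@c['R']; o=-c['R'].T@c['t']; return o,d/np.linalg.norm(d,axis=1)[:,None]
def plane(c,uv,z):
    o,d=ray(c,uv); return o+d*((z-o[2])/d[:,2])[:,None]
def proj(c,X):
    return cv2.projectPoints(np.array(X,float).reshape(-1,3),cv2.Rodrigues(c['R'])[0],c['t'],c['K'],c['distortion'])[0].reshape(-1,2)
def tri(c1,u1,c2,u2):
    o1,d1=ray(c1,[u1]);o2,d2=ray(c2,[u2]);d1=d1[0];d2=d2[0]
    a=np.linalg.lstsq(np.c_[d1,-d2],o2-o1,rcond=None)[0]
    p,q=o1+a[0]*d1,o2+a[1]*d2; return (p+q)/2,np.linalg.norm(p-q)
def save(n,im,crop=None,k=1):
    im=im.astype(np.uint8)[:,:,::-1]
    if crop: x0,y0,x1,y1=crop; im=im[y0:y1,x0:x1]
    cv2.imwrite('pics/'+n+'.png',cv2.resize(im,None,fx=k,fy=k,interpolation=cv2.INTER_CUBIC))
E
python3 - <<'E'
from h import *
for n in('top','side'):
    c=cam(n); np.savez(n+'0.npz',**c); save(n+'0',c['pixels'],k=1.5); print(n,-c['R'].T@c['t'])
print(robot.observe())
E
```

```text
pics
top [0.42826407 0.10865959 1.06289307]
side [0.58387468 0.76192411 0.78774678]
{'time_s': 0.1, 'joint_positions': array([ 1.27462346e+00,  3.53602500e-01,  1.63404319e+00, -2.33964677e-05,
        1.15520789e+00, -2.38065341e-03]), 'joint_vel': array([-0.00065156, -0.00089103, -0.0017915 , -0.00040011,  0.00175713,
       -0.00097038]), 'joint_torque': array([-1.65444771e-04, -6.06356549e+01, -3.42821181e+01,  3.84543273e-05,
        4.06183710e-03, -7.36502528e-06]), 'eef_pos': array([0.18086236, 0.59781833, 0.2306291 ]), 'orientation': array([ 3.83154365e-04,  8.02986446e-01,  5.95996955e-01, -5.00794856e-04]), 'force': array([-0.3933244 ,  0.30466872, -0.06179918]), 'torque': array([-0.03339029, -0.02896285,  0.02471474]), 'gripper_width': 0.9980397773924163}
```

View pics/top0.png

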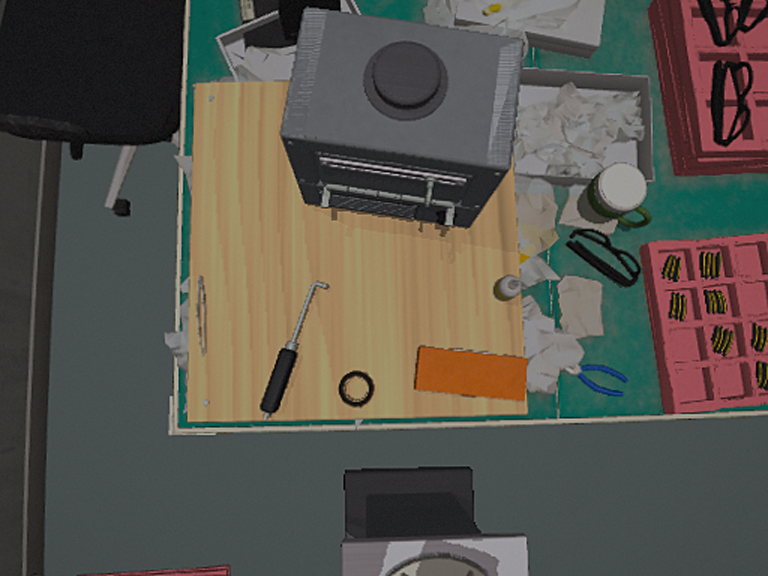

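View pics/side0.png

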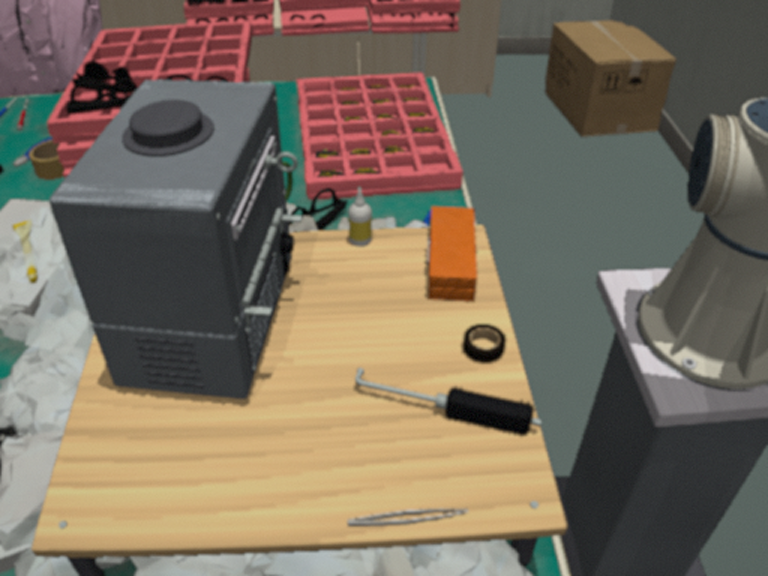

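Top view (1.5×): the hook lies with its grip around (280,380), its shank to the bend at (315,286) and its ball at (326,286). The ring shows near (430,187), the extractor's front top edge runs (282,137)–(490,168), and the glue is at (508,288). In the side view the ring is at (287,160), the bend at (359,376) and the grip at (488,411).

```bash
python3 - <<'E'
from h import *
T=dict(np.load('top0.npz'));S=dict(np.load('side0.npz'))
def dark(c,box,th=60):
    g=c['pixels'].max(2).astype(int); m=np.zeros(g.shape,np.uint8); x0,y0,x1,y1=box
    m[y0:y1,x0:x1]=(g[y0:y1,x0:x1]<th)
    cs=cv2.findContours(m,0,1)[0]; k=max(cs,key=cv2.contourArea); return k
k=dark(T,(165,220,205,280)); P=plane(T,k.reshape(-1,2),.150); r=cv2.minAreaRect((P[:,:2]*1000).astype(np.float32)); print('grip rect top z=.15',r)
k2=dark(S,(280,250,365,300));
M=k.reshape(-1,2).mean(0);
def cen(k): m=cv2.moments(k); return m['m10']/m['m00'],m['m01']/m['m00']
print('tri grip',cen(k),cen(k2),tri(T,cen(k),S,cen(k2)))
u=lambda *a:np.array(a)/1.5
print('shank pts',plane(T,[u(292,346),u(316,287),u(326,286)],.138))
print('tri bend',tri(T,u(315,286),S,u(359,383)))
print('ring',tri(T,u(430,190),S,u(287,161)))
pc=plane(T,[u(282,137),u(490,168),u(523,42),u(304,9)],.405);print('ext corners',pc,np.linalg.norm(pc[0]-pc[1]),np.linalg.norm(pc[1]-pc[2]))
save('z_top',np.vstack([cv2.resize(T['pixels'][85:165,180:330],None,fx=5,fy=5,interpolation=2)]))
save('z_side',S['pixels'],(20,40,220,280),2.5)
E
```

```text
grip rect top z=.15 ((426.3505859375, 240.65817260742188), (26.879674911499023, 99.21155548095703), 69.95362091064453)
tri grip (185.402495543672, 253.31907308377893) (325.36580516898607, 274.03396288933067) (array([0.42636444, 0.24246532, 0.13720236]), np.float64(0.0006411128123471036))
shank pts [[0.47782525 0.22079112 0.138     ]
 [0.5683422  0.18310312 0.138     ]
 [0.56957756 0.16757978 0.138     ]]
tri bend (array([0.57168543, 0.18507808, 0.13125022]), np.float64(0.0014197954448687238))
ring (array([0.65057057, 0.0252253 , 0.34632331]), np.float64(0.008517911955646187))
ext corners [[ 0.70309522  0.1992853   0.405     ]
 [ 0.66158233 -0.03851819  0.405     ]
 [ 0.81948932 -0.08775926  0.405     ]
 [ 0.86588511  0.1738088   0.405     ]] 0.24139970927410342 0.16540647484657642
```

View pics/z_top.png

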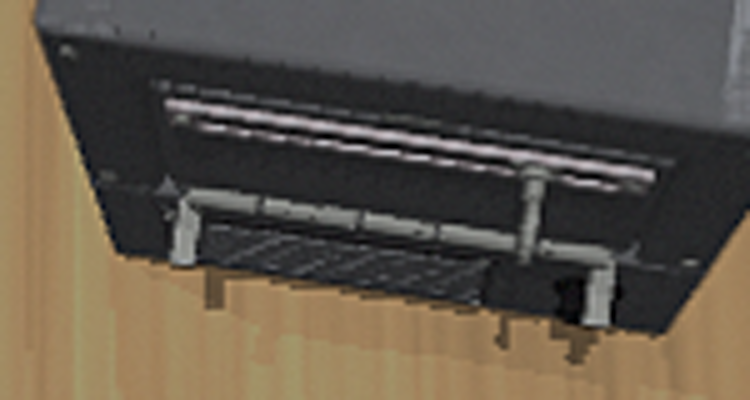

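View pics/z_side.png

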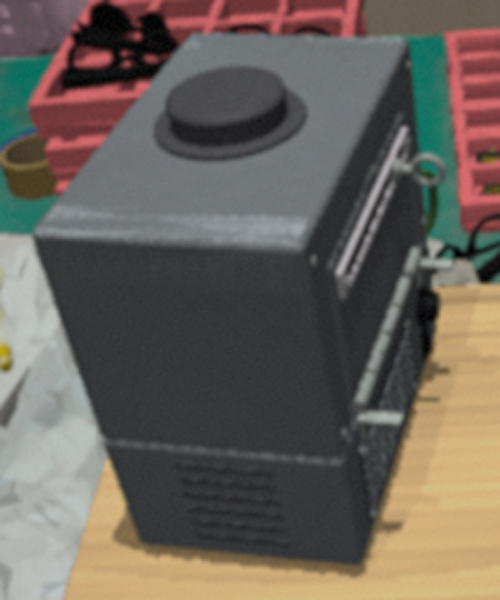

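The zoomed top view shows the ring edge-on at crop (529,222), so its hole axis runs along y. The bottom front corners are at crop (118,252) and (665,333). In the side crop the ring is a circle at (428,170), and the bottom left front corner is at (360,563).

```bash
python3 - <<'E'
from h import *
T=dict(np.load('top0.npz'));S=dict(np.load('side0.npz'))
t=lambda x,y:np.array([180+x/5-.4,85+y/5-.4]); s=lambda x,y:np.array([20+x/2.5-.3,40+y/2.5-.3])
b=plane(T,[t(118,252),t(665,333)],.12);print('bottom',b,np.linalg.norm(b[1]-b[0]))
print('side bl corner',plane(S,[s(360,563)],.12))
print('top FL tri',tri(T,t(38,20),S,s(308,250)))
ring,e=tri(T,t(529,222),S,s(428,170));print('ring',ring,e,plane(T,[t(529,222)],.345),plane(T,[t(526,264)],.345),'side@plane',plane(S,[s(428,170)],.345))
sl=plane(T,[t(165,106),t(655,180)],.12+.225);print('strip',sl,np.linalg.norm(sl[1]-sl[0]))
for a in (b,sl):
    d=a[0]-a[1]; print('yaw',np.arctan2(-d[0],d[1]))
d=b[0]-b[1];yaw=np.arctan2(-d[0],d[1]);o=b.mean(0);X=np.array([np.cos(yaw),np.sin(yaw),0]);Y=np.array([-np.sin(yaw),np.cos(yaw),0])
print('origin',o,'ring in ext',(ring-o)@X,(ring-o)@Y)
# hook line
g=np.array([.4263,.2407]);
for w in [(.4778,.2208),(.5683,.1831)]:
    print('hook ang',np.arctan2(*(np.array(w)-g)[::-1]))
g0=T['pixels'][240:243,186];
# glue top
print('glue',plane(T,[np.array([508,288])/1.5],.2))
W=cam('wrist');print(W['tool_from_camera'].round(3))
E
```

```text
bottom [[ 0.70952699  0.20142662  0.12      ]
 [ 0.66402524 -0.06253279  0.12      ]] 0.2678525351836475
side bl corner [[0.70949678 0.19028002 0.12      ]]
top FL tri (array([0.70608192, 0.20107619, 0.40248527]), np.float64(0.005737225938425785))
ring [0.64886453 0.0273341  0.34592361] 0.003502084504998631 [[0.6509747  0.02698912 0.345     ]] [[0.63488965 0.02871122 0.345     ]] side@plane [[0.64726244 0.02686744 0.345     ]]
strip [[ 0.69855212  0.16148387  0.345     ]
 [ 0.66647844 -0.02078867  0.345     ]] 0.18507295871977955
yaw -0.1707039490774226
yaw -0.17418230209203628
origin [0.68677612 0.06944692 0.12      ] ring in ext -0.030206601058351316 -0.04794100113731536
hook ang -0.36873430069205165
hook ang -0.38535364889119733
glue [[ 0.5515203  -0.10110273  0.2       ]]
[[ 1.    -0.     0.001 -0.001]
 [ 0.     0.965  0.261 -0.065]
 [-0.001 -0.261  0.965 -0.142]
 [ 0.     0.     0.     1.   ]]
```

The two views agree: the extractor's yaw is about −0.172, and the ring is near (0.651, 0.027, 0.345), which is −48 mm on the strip. hook_grip is near (0.436, 0.237, 0.138), with the hook pointing at −0.385 rad. I'll move above the grip now.

Request:
move_arm([
  [-25, 32, 0, 0, 0, 0, 85],
  [-50, 64, 0, 0, 0, 0, 85],
  [-75, 96, 0, 0, 0, 0, 85],
  [-100, 128, 0, 0, 0, 0, 85],
  [-125, 160, 0, 0, 0, 0, 85],
])

```text
time_s: 0.57
eef_pos: [0.2983, 0.4302, 0.2306]
orientation: [0.0, 0.803, 0.596, -0.001]
force: [0.6, 0.9, -0.3]
gripper_width: 0.994
```

Request:
move_arm([
  [-25, 32, 0, 0, 0, 0, 85],
  [-50, 64, 0, 0, 0, 0, 85],
  [-75, 96, 0, 0, 0, 0, 85],
  [-100, 128, 0, 0, 0, 0, 85],
  [-125, 160, 0, 0, 0, 0, 85],
])

```text
time_s: 0.98
eef_pos: [0.416, 0.2624, 0.2309]
orientation: [0.0, 0.803, 0.596, -0.001]
force: [0.3, 0.4, -0.4]
gripper_width: 0.994
```

Request:
move_arm([
  [-10, 14, 0, 0, 0, 0.04, 85],
  [-21, 28, 0, 0, 0, 0.09, 85],
  [-21, 28, 0, 0, 0, 0.09, 85],
  [-21, 28, 0, 0, 0, 0.09, 85],
])

```text
time_s: 1.32
eef_pos: [0.4369, 0.2336, 0.2307]
orientation: [0.0, 0.829, 0.559, -0.001]
force: [0.5, 0.5, 0.0]
gripper_width: 0.995
```

```bash
python3 - <<'E'
from h import *
s=robot.observe();W=cam('wrist');save('w1',W['pixels'],k=1.5);np.savez('w1.npz',**W)
print(s['eef_pos'],rot(s).as_matrix().round(4)[:,:2].T,s['time_s'])
E
```

```text
[0.43690948 0.23364235 0.23072708] [[ 3.749e-01  9.271e-01 -1.400e-03]
 [ 9.271e-01 -3.749e-01 -3.000e-04]] 1.3167
```

View pics/w1.png

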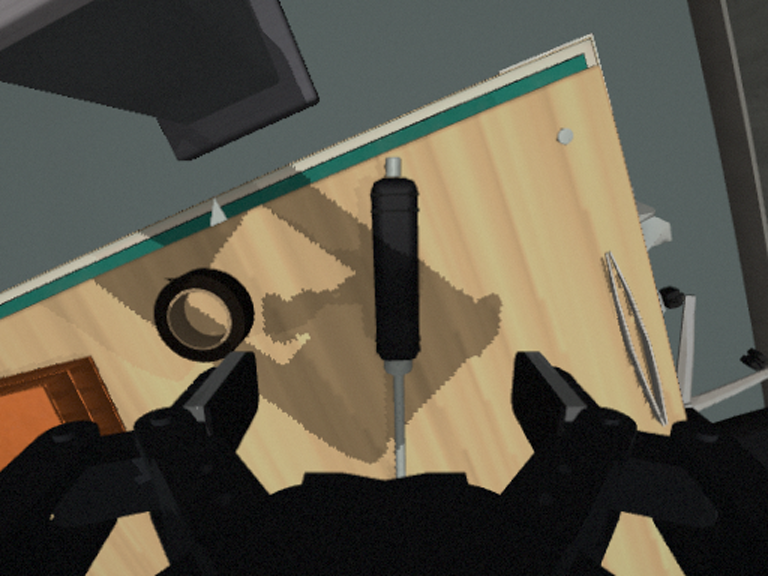

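The wrist view shows the grip upright between the fingers: its rear end is at (396,180), its front end at (398,360), and the shank is at column 400. The tape is to the left at (205,313), clear of the fingers. I'll refine the grip position from this.

```bash
python3 - <<'E'
from h import *
W=dict(np.load('w1.npz'));u=lambda x,y:(np.array([x,y]))/1.5
P=plane(W,[u(396,181),u(398,360),u(398,366),u(401,470)],.14);print(P)
print('ang',np.arctan2(*(P[3]-P[0])[1::-1]),np.arctan2(*(P[1]-P[0])[1::-1]),np.linalg.norm(P[1]-P[0]))
d=(P[1]-P[0])/np.linalg.norm(P[1]-P[0]);g=P[0]+.06*d;g2=P[1]-.04*d;print(g,g2)
s=robot.observe();D=(g+g2)/2-s['eef_pos'];print('tool delta mm',(rot(s).inv().apply(D)*1000).round(1),'tape',plane(W,[u(205,313)],.139))
E
```

```text
[[0.38325135 0.26149439 0.14      ]
 [0.47876442 0.22487646 0.14      ]
 [0.48234976 0.22346125 0.14      ]
 [0.55061824 0.19859448 0.14      ]]
ang -0.3594898049800466 -0.36609840406809363 0.10229183692482605
[0.43927521 0.24001589 0.14      ] [0.44141517 0.23919546 0.14      ]
tool delta mm [ 6.5  1.6 90.7] tape [[0.41039256 0.13235719 0.139     ]]
```

Request:
move_arm([
  [5, 0, 30, 0, 0, -0.015, 85],
  [5, 0, 60, 0, 0, -0.015, 85],
  [5, 0, 85, 0, 0, -0.015, 85],
  [5, 0, 100, 0, 0, -0.015, 85],
  [5, 0, 105, 0, 0, -0.015, 85],
], force=40)

```text
time_s: 1.78
eef_pos: [0.436, 0.239, 0.1232]
orientation: [-0.0, 0.824, 0.567, -0.003]
force: [0.2, -0.7, -0.7]
gripper_width: 0.993
```

Request:
move_arm([
  [0, 0, 0, 0, 0, 0, 40],
  [0, 0, 0, 0, 0, 0, 40],
  [0, 0, 0, 0, 0, 0, 30],
  [0, 0, 0, 0, 0, 0, 15],
  [0, 0, 0, 0, 0, 0, 15],
], force=40)

```text
time_s: 2.2
eef_pos: [0.4367, 0.2395, 0.1242]
orientation: [-0.0, 0.824, 0.567, -0.002]
force: [2.5, 8.2, 4.0]
gripper_width: 0.297
```

Request:
move_arm([
  [0, 0, 0, 0, 0, 0, 10],
  [0, 0, 0, 0, 0, 0, 10],
  [0, 0, 0, 0, 0, 0, 10],
  [0, 0, 0, 0, 0, 0, 10],
], force=100)

```text
time_s: 2.53
eef_pos: [0.4368, 0.2395, 0.1245]
orientation: [-0.0, 0.824, 0.567, -0.002]
force: [-0.6, 0.5, 3.2]
gripper_width: 0.263
```

Request:
move_arm([
  [0, 0, -25, 0, 0, 0, 10],
  [0, 0, -65, 0, 0, 0, 10],
  [0, 0, -105, 0, 0, 0, 10],
  [0, 0, -145, 0, 0, 0, 10],
  [0, 0, -180, 0, 0, 0, 10],
])

```text
time_s: 2.95
eef_pos: [0.4371, 0.2397, 0.3069]
orientation: [0.0, 0.824, 0.567, -0.001]
force: [1.4, 0.2, -2.1]
gripper_width: 0.27
```

Request:
move_arm([
  [-20, 14, -16, 0, 0, -0.03, 10],
  [-50, 34, -27, 0, 0, -0.08, 10],
  [-80, 54, -27, 0, 0, -0.13, 10],
  [-108, 74, -27, 0, 0, -0.18, 10],
  [-122, 84, -27, 0, 0, -0.193, 10],
])

```text
time_s: 3.37
eef_pos: [0.4722, 0.0927, 0.3342]
orientation: [0.001, 0.765, 0.644, -0.001]
force: [-0.0, -0.2, -1.1]
gripper_width: 0.269
```

Request:
move_arm([
  [0, 0, 0, 0, 0, 0, 10],
  [0, 0, 0, 0, 0, 0, 10],
])

```text
time_s: 3.53
eef_pos: [0.4721, 0.0918, 0.334]
orientation: [0.0, 0.766, 0.643, -0.002]
force: [-1.0, 0.8, -1.7]
gripper_width: 0.266
```

```bash
python3 - <<'E'
from h import *
s=robot.observe();print(s['eef_pos'],rot(s).as_matrix().round(3)[:,:2].T,s['time_s'],s['gripper_width'],s['force'])
T=cam('top');np.savez('top1.npz',**T);S=cam('side');np.savez('side1.npz',**S)
a=cv2.resize(T['pixels'][80:200,150:330],(720,480),interpolation=2)
save('t1',a); save('s1',S['pixels'],(140,70,340,220),4)
E
```

```text
[0.47212025 0.09175807 0.33395628] [[ 0.172  0.985 -0.003]
 [ 0.985 -0.172 -0.002]] 3.5333 0.26568584056770816 [-0.99060173  0.80769446 -1.74215063]
```

View pics/t1.png

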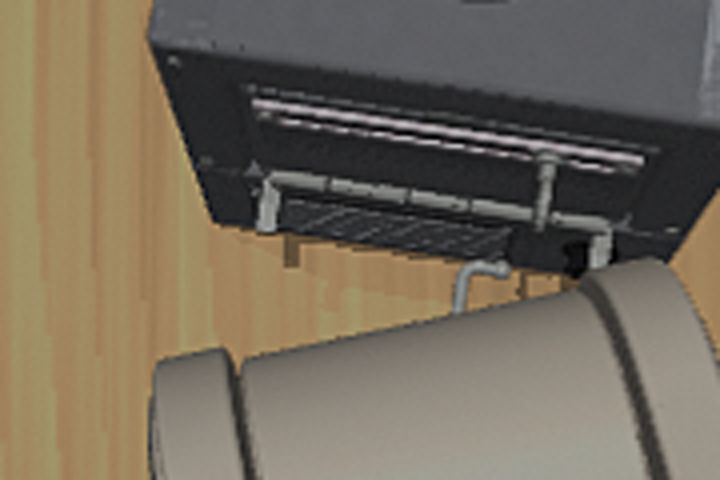

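View pics/s1.png

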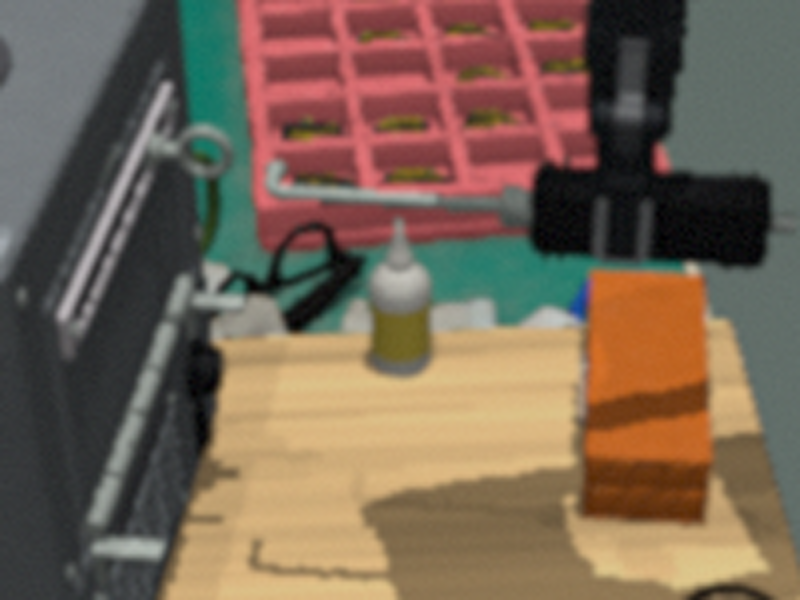

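The top crop shows the ball at (500,270), the bend at (466,270) and the ring around (545,195). The side crop shows the ball at (275,170), the bend at (277,190) and the ring's hole at (206,151).

```bash
cat >> h.py <<'E'
yaw=-.172;O=np.array([.687,.069,.12]);E=np.array([[np.cos(yaw),-np.sin(yaw),0],[np.sin(yaw),np.cos(yaw),0],[0,0,1]])
ext=lambda p:((np.array(p)-O)@E*1000).round(1)
E
python3 - <<'E'
from h import *
T=dict(np.load('top1.npz'));S=dict(np.load('side1.npz'));s=robot.observe()
t=lambda x,y:np.array([150+(x+.5)/4-.5,80+(y+.5)/4-.5]); v=lambda x,y:np.array([140+(x+.5)/4-.5,70+(y+.5)/4-.5])
b,e=tri(T,t(500,270),S,v(275,170));print('ball',b,e,ext(b))
k,e2=tri(T,t(464,272),S,v(277,191));print('bend',k,e2,ext(k))
r,e3=tri(T,t(545,194),S,v(206,151));print('ring',r,e3,ext(r))
h=s['eef_pos'];print('tcp',ext(h),'ball pred',ext(h+E@[.15,-.017,.014]))
# consistency with known heights / planes
print('ball top plane z .348',ext(plane(T,[t(500,270)],.348)[0]),'ring',ext(plane(T,[t(545,194)],.345)[0]))
# side: intersect with vertical plane y_ext
for n,uv,y in(('ball',v(275,170),None),('ring',v(206,151),-.048),('shank0',v(290,191),0.003),('shank1',v(490,206),0.003)):
    if y is None:y=ext(b)[1]/1000
    o,d=ray(S,[uv]);d=d[0]; a=(y-(o-O)@E[:,1])/(d@E[:,1]);print(n,ext(o+a*d))
E
```

```text
ball [0.61611716 0.04839156 0.34785807] 0.0002534515134295868 [-66.3 -32.4 227.9]
bend [0.61530032 0.06495133 0.34775633] 0.00015853431351775735 [-69.9 -16.3 227.8]
ring [0.64937131 0.02658708 0.34647315] 0.0053988273226207575 [-29.8 -48.2 226.5]
tcp [-216.   -12.9  214. ] ball pred [-66.  -29.9 228. ]
ball top plane z .348 [-66.5 -32.4 228. ] ring [-26.5 -48.2 225. ]
ball [-66.2 -32.4 227.9]
ring [-32.5 -48.  225.9]
shank0 [-79.7   3.  240.5]
shank1 [-162.     3.   239.1]
```

The ball at (−66, −32, 228) agrees with the prediction from the TCP. Relative to the ball, the ring is about 35 mm ahead, 16 mm to the right and 2 mm lower. I'll advance while staying to the left of the ring, then check.

Request:
move_arm([
  [0, 10, 1, 0, 0, 0, 10],
  [0, 20, 2, 0, 0, 0, 10],
  [0, 30, 2, 0, 0, 0, 10],
  [0, 35, 2, 0, 0, 0, 10],
  [0, 35, 2, 0, 0, 0, 10],
])

```text
time_s: 4.05
eef_pos: [0.5078, 0.0874, 0.3315]
orientation: [0.0, 0.765, 0.644, -0.002]
force: [0.3, 0.3, -1.8]
gripper_width: 0.264
```

```bash
python3 - <<'E'
from h import *
s=robot.observe();print(s['eef_pos'],ext(s['eef_pos']),s['time_s'],s['gripper_width'],s['force'])
T=cam('top');np.savez('top2.npz',**T);S=cam('side');np.savez('side2.npz',**S)
a=cv2.resize(T['pixels'][100:150,230:330],(800,400),interpolation=2)
b=cv2.resize(S['pixels'][90:130,160:240],(400,200),interpolation=2)
b=cv2.resize(S['pixels'][93:123,160:240],None,fx=10,fy=10,interpolation=2)[:200*2]
save('ts2',np.vstack([a[:300],b[:300]]))
E
```

```text
[0.50779612 0.08739223 0.33154222] [-179.7  -12.6  211.5] 4.05 0.26415010991161714 [ 0.34042398  0.29686128 -1.84573816]
```

View pics/ts2.png

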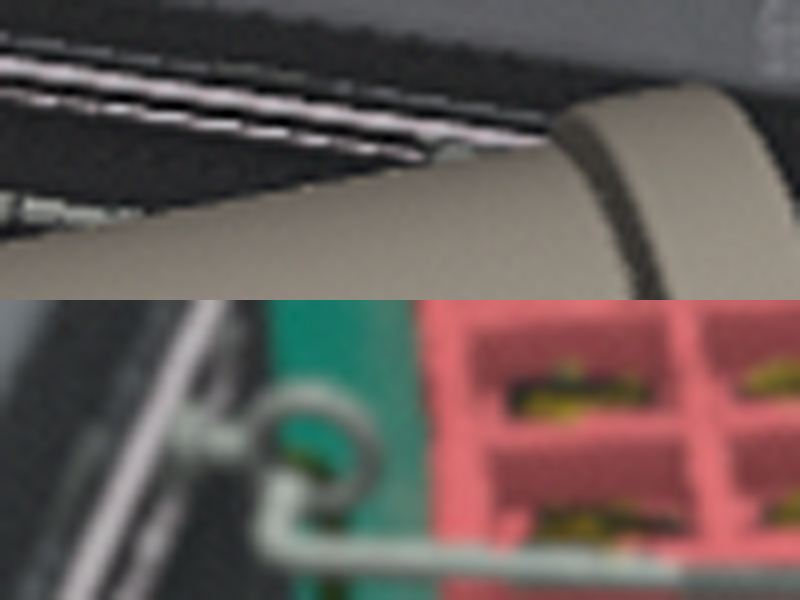

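The top view is now hidden by the forearm. In the side view (lower half) the ball is at (286,480), the corner at (272,548) and the ring's outer circle is centred near (313,450). I'll check this by projection.

```bash
python3 - <<'E'
from h import *
S=dict(np.load('side2.npz'))
W=lambda p:O+E@(np.array(p)/1000)
f=lambda x,y:np.array([160+(x+.5)/10-.5,93+(y-300+.5)/10-.5]); g=lambda p:((p-[160,93]+.5)*10-.5+[0,300]).round(0)
for p in [(-30,-32.1,225.4),(-30,-15.1,225.4),(-30,-48,225.4),(-27,-48,225)]:print(p,g(proj(S,W(p)))[0])
for y in(-44,-48,-52):
  o,d=ray(S,[f(313,450)]);d=d[0];a=(y/1000-(o-O)@E[:,1])/(d@E[:,1]);print('ring',ext(o+a*d))
o,d=ray(S,[f(286,480)]);d=d[0];a=(-.0321-(o-O)@E[:,1])/(d@E[:,1]);print('ball',ext(o+a*d))
# ring polygon at candidate centre
for c in [(-30,225)]:
  th=np.linspace(0,2*np.pi,9)[:-1];print(g(proj(S,[W((c[0]+10.5*np.cos(t),-48,c[1]+10.5*np.sin(t))) for t in th])).tolist())
E
```

```text
(-30, -32.1, 225.4) [283. 498.]
(-30, -15.1, 225.4) [261. 551.]
(-30, -48, 225.4) [302. 450.]
(-27, -48, 225) [286. 451.]
ring [-33. -44. 228.]
ring [-32.  -48.  225.5]
ring [-30.9 -52.  223. ]
ball [-30.9 -32.1 229. ]
[[244.0, 449.0], [257.0, 413.0], [298.0, 400.0], [341.0, 417.0], [361.0, 455.0], [347.0, 490.0], [307.0, 503.0], [264.0, 486.0]]
```

Request:
move_arm([
  [0, -1.3, 1.5, 0, 0, 0, 10],
  [-3, -1.3, 1.5, 0, 0, 0, 10],
  [-6, -1.3, 1.5, 0, 0, 0, 10],
  [-9, -1.3, 1.5, 0, 0, 0, 10],
  [-11, -1.3, 1.5, 0, 0, 0, 10],
])

```text
time_s: 4.57
eef_pos: [0.5032, 0.0763, 0.3302]
orientation: [-0.0, 0.765, 0.644, -0.002]
force: [-0.2, 0.3, -2.1]
gripper_width: 0.263
```

Request:
move_arm([
  [-1.5, 0, 0, 0, 0, 0, 10],
  [-3, 0, 0, 0, 0, 0, 10],
  [-4.5, 0, 0, 0, 0, 0, 10],
  [-6, 0, 0, 0, 0, 0, 10],
])

```text
time_s: 4.9
eef_pos: [0.5021, 0.0702, 0.3303]
orientation: [0.0, 0.765, 0.644, -0.002]
force: [-0.4, 0.4, -2.1]
gripper_width: 0.268
```

```bash
python3 - <<'E'
from h import *
s=robot.observe();print(ext(s['eef_pos']),s['time_s'],s['force'],s['torque'])
S=cam('side');np.savez('side3.npz',**S)
save('s3',S['pixels'],(165,85,245,135),10)
E
```

```text
[-182.4  -30.5  210.3] 4.9 [-0.4230066   0.42699965 -2.12145706] [-0.00715874 -0.03733726  0.00865928]
```

View pics/s3.png

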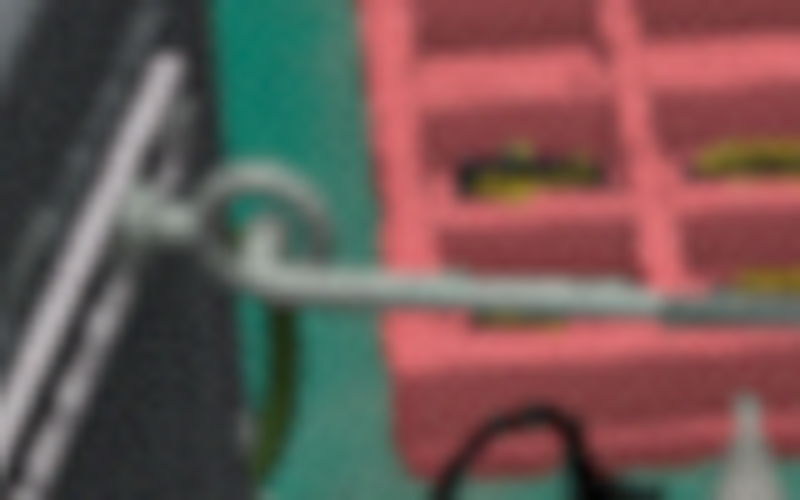

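The ball now sits centred in the ring at (265,232), with the ring's centre at (262,228) and no contact force. I'll go on through it.

Request:
move_arm([
  [-2, 0, 0, 0, 0, 0, 10],
  [-4, 0, 0, 0, 0, 0, 10],
  [-6, 0, 0, 0, 0, 0, 10],
  [-6, 0, 0, 0, 0, 0, 10],
])

```text
time_s: 5.28
eef_pos: [0.501, 0.0638, 0.3303]
orientation: [0.0, 0.765, 0.644, -0.002]
force: [0.6, -0.0, -2.0]
gripper_width: 0.262
```

Request:
move_arm([
  [-1, 0, 0, 0, 0, 0, 10],
  [-2, 0, 0, 0, 0, 0, 10],
  [-2, 0, 0, 0, 0, 0, 10],
])

```text
time_s: 5.53
eef_pos: [0.5006, 0.0616, 0.3303]
orientation: [0.0, 0.765, 0.644, -0.002]
force: [-0.7, 0.1, -2.4]
gripper_width: 0.264
```

The arm is through, and the ball is about 10 mm past the ring plane. I'll start the pull slowly along the ring's arc, with tool y as −x and tool z as down.

Request:
move_arm([
  [0, -2, 0.5, 0, 0, 0, 10],
  [0, -4, 1, 0, 0, 0, 10],
  [0, -6, 1.6, 0, 0, 0, 10],
  [0, -7, 2, 0, 0, 0, 10],
  [0, -8, 2.4, 0, 0, 0, 10],
])

```text
time_s: 5.95
eef_pos: [0.4929, 0.063, 0.328]
orientation: [0.0, 0.765, 0.644, -0.002]
force: [2.5, 0.0, -1.9]
gripper_width: 0.267
```

Request:
move_arm([
  [0, -1.5, 0.5, 0, 0, 0, 10],
  [0, -3, 1.1, 0, 0, 0, 10],
  [0, -4.5, 1.7, 0, 0, 0, 10],
  [0, -6, 2.3, 0, 0, 0, 10],
  [0, -7, 2.7, 0, 0, 0, 10],
])

```text
time_s: 6.37
eef_pos: [0.4858, 0.0643, 0.3252]
orientation: [0.0, 0.765, 0.644, -0.002]
force: [3.4, 0.2, -3.1]
gripper_width: 0.266
```

Request:
move_arm([
  [0, -4, 1.9, 0, 0, 0, 10],
  [0, -8, 4.2, 0, 0, 0, 10],
  [0, -12, 6.5, 0, 0, 0, 10],
  [0, -16, 9, 0, 0, 0, 10],
  [0, -17.4, 9.9, 0, 0, 0, 10],
])

```text
time_s: 6.78
eef_pos: [0.4676, 0.0673, 0.3149]
orientation: [0.0, 0.765, 0.644, -0.002]
force: [2.5, -0.3, -1.9]
gripper_width: 0.266
```

```bash
python3 - <<'E'
from h import *
s=robot.observe();print(ext(s['eef_pos']),s['time_s'],s['force'],s['torque'])
S=cam('side');np.savez('side4.npz',**S)
save('s4',S['pixels'],(100,60,300,200),4)
# arc table: tcp ext relative to start of pull (tcp -186,?,210.3)
for th in np.arange(.3,1.66,.1):
    c,q=np.cos(th),np.sin(th);P=np.array([-27*c-100*q,100*c-27*q])-[-27,100];t=np.array([27*q-100*c,-100*q-27*c])/103.6
    print(round(th,2),(P+4.8*t).round(1))
E
```

```text
[-215.9  -39.2  194.9] 6.7833 [ 2.52771304 -0.29939457 -1.94405292] [-0.03342085 -0.38218354  0.04819567]
0.3 [-32.4 -15. ]
0.4 [-40.6 -21.4]
0.5 [-48.1 -28.5]
0.6 [-54.9 -36.4]
0.7 [-60.8 -44.9]
0.8 [-65.9 -53.9]
0.9 [-70.  -63.4]
1.0 [-73.2 -73.3]
1.1 [-75.4 -83.4]
1.2 [-76.5 -93.7]
1.3 [ -76.6 -104.1]
1.4 [ -75.7 -114.4]
1.5 [ -73.7 -124.6]
1.6 [ -70.8 -134.5]
```

View pics/s4.png

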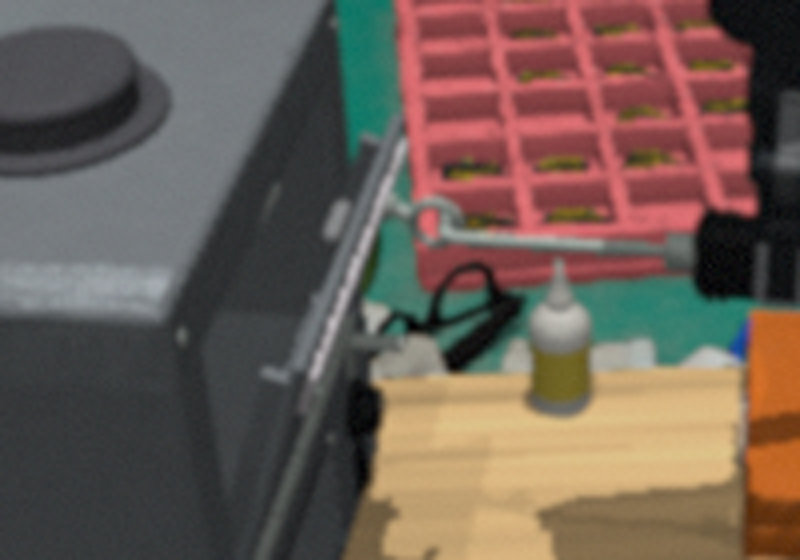

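The side view shows the flap open by about 0.3 rad, with the hook's arm seated in the ring at (437,222). Leading it on along the arc.

Request:
move_arm([
  [0, -3.3, 2.8, 0, 0, 0, 10],
  [0, -7.1, 6, 0, 0, 0, 10],
  [0, -11, 9.5, 0, 0, 0, 10],
  [0, -14.6, 13.1, 0, 0, 0, 10],
  [0, -18.1, 17, 0, 0, 0, 10],
])

```text
time_s: 7.25
eef_pos: [0.4493, 0.0704, 0.2976]
orientation: [0.0, 0.765, 0.644, -0.002]
force: [1.5, -0.4, -1.9]
gripper_width: 0.265
```

Request:
move_arm([
  [0, -3.3, 4, 0, 0, 0, 10],
  [0, -6.4, 8.2, 0, 0, 0, 10],
  [0, -9.2, 12.5, 0, 0, 0, 10],
  [0, -11.9, 17, 0, 0, 0, 10],
  [0, -14.3, 21.5, 0, 0, 0, 10],
])

```text
time_s: 7.67
eef_pos: [0.4348, 0.0729, 0.2756]
orientation: [-0.0, 0.765, 0.644, -0.002]
force: [1.5, -0.8, -1.0]
gripper_width: 0.265
```

```bash
python3 - <<'E'
from h import *
s=robot.observe();print(ext(s['eef_pos'])-[-182.4,0,210.3],s['time_s'],s['force'],s['torque'])
E
```

```text
[-66.8 -39.4 -54.7] 7.6667 [ 1.45800095 -0.8096666  -0.97073092] [-0.0554985  -0.34144689 -0.00136884]
```

Request:
move_arm([
  [0, -1.5, 4, 0, 0, 0, 10],
  [0, -3.3, 8.7, 0, 0, 0, 10],
  [0, -5, 13.6, 0, 0, 0, 10],
  [0, -6.5, 18.6, 0, 0, 0, 10],
  [0, -7.6, 23.6, 0, 0, 0, 10],
])

```text
time_s: 8.08
eef_pos: [0.427, 0.0741, 0.2515]
orientation: [-0.0, 0.765, 0.644, -0.002]
force: [0.8, 0.1, -0.8]
gripper_width: 0.26
```

Request:
move_arm([
  [0, -1, 5, 0, 0, 0, 10],
  [0, -1.7, 10, 0, 0, 0, 10],
  [0, -2.1, 15, 0, 0, 0, 10],
  [0, -2.2, 20, 0, 0, 0, 10],
  [0, -2.2, 25.5, 0, 0, 0, 10],
])

```text
time_s: 8.5
eef_pos: [0.4248, 0.0744, 0.2256]
orientation: [-0.0, 0.765, 0.644, -0.002]
force: [0.6, 0.7, -0.9]
gripper_width: 0.265
```

```bash
python3 - <<'E'
from h import *
s=robot.observe();print(ext(s['eef_pos'])-[-182.4,0,210.3],s['time_s'],s['force'],s['torque'])
E
```

```text
[ -76.9  -39.5 -104.7] 8.5 [ 0.59452445  0.69015848 -0.8720039 ] [-0.06438338 -0.34431043  0.02945248]
```

Request:
move_arm([
  [0, 0.2, 2.5, 0, 0, 0, 10],
  [0, 0.5, 5, 0, 0, 0, 10],
  [0, 0.8, 7.5, 0, 0, 0, 10],
  [0, 1.2, 10, 0, 0, 0, 10],
  [0, 1.7, 12.5, 0, 0, 0, 10],
])

```text
time_s: 8.92
eef_pos: [0.4264, 0.0741, 0.2129]
orientation: [-0.0, 0.765, 0.644, -0.002]
force: [0.1, 0.6, -1.4]
gripper_width: 0.264
```

Request:
move_arm([
  [0, 0.4, 2, 0, 0, 0, 10],
  [0, 0.8, 4, 0, 0, 0, 10],
  [0, 1.3, 6, 0, 0, 0, 10],
  [0, 1.8, 8, 0, 0, 0, 10],
  [0, 2.3, 10, 0, 0, 0, 10],
])

```text
time_s: 9.33
eef_pos: [0.4288, 0.0737, 0.2028]
orientation: [-0.0, 0.765, 0.644, -0.002]
force: [0.3, 0.1, -0.5]
gripper_width: 0.263
```

```bash
python3 - <<'E'
from h import *
s=robot.observe();print(ext(s['eef_pos'])-[-182.4,0,210.3],s['time_s'],s['force'],s['torque'])
E
```

```text
[ -72.8  -39.6 -127.5] 9.3333 [ 0.34546039  0.0907126  -0.53337704] [-0.05989234 -0.16227288  0.04535471]
```

Request:
move_arm([
  [0, 0.3, 1, 0, 0, 0, 10],
  [0, 0.6, 2, 0, 0, 0, 10],
  [0, 0.8, 3, 0, 0, 0, 10],
  [0, 1.1, 4, 0, 0, 0, 10],
  [0, 1.1, 4, 0, 0, 0, 10],
])

```text
time_s: 9.75
eef_pos: [0.4298, 0.0735, 0.1987]
orientation: [-0.0, 0.765, 0.644, -0.002]
force: [-1.2, -0.4, 1.9]
gripper_width: 0.268
```

```bash
python3 - <<'E'
from h import *
s=robot.observe();print(ext(s['eef_pos'])-[-182.4,0,210.3],s['time_s'],s['force'],s['torque'])
S=cam('side');np.savez('side5.npz',**S)
save('s5',S['pixels'],(90,110,290,250),4)
E
```

```text
[ -71.8  -39.6 -131.6] 9.75 [-1.16754782 -0.41595258  1.91087994] [-0.07411572 -0.23425729  0.01777947]
```

View pics/s5.png

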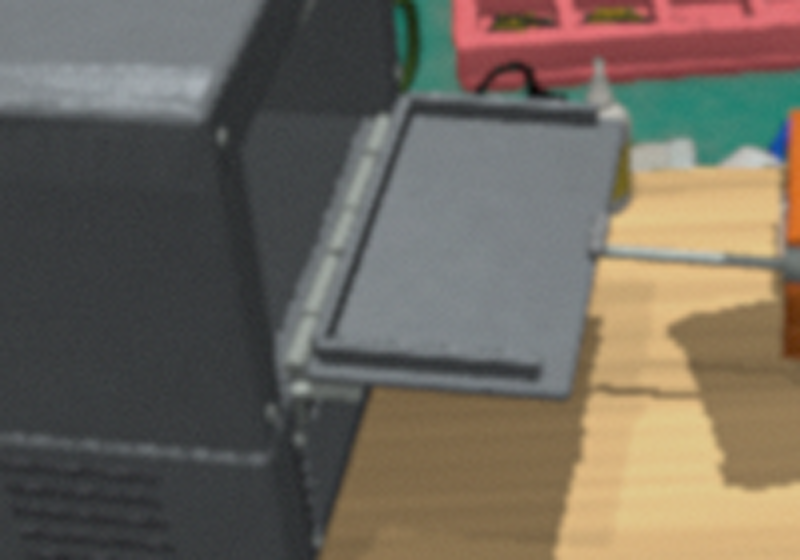

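The flap looks level, with the shank coming out under its front edge at (597,250). I'll press on slightly to feel for the stop.

Request:
move_arm([
  [0, 0.2, 0.7, 0, 0, 0, 10],
  [0, 0.4, 1.4, 0, 0, 0, 10],
  [0, 0.5, 2, 0, 0, 0, 10],
  [0, 0.5, 2, 0, 0, 0, 10],
])

```text
time_s: 10.13
eef_pos: [0.43, 0.0735, 0.197]
orientation: [-0.0, 0.765, 0.644, -0.002]
force: [-6.5, 0.5, 7.2]
gripper_width: 0.273
```

```bash
python3 - <<'E'
from h import *
s=robot.observe();print(ext(s['eef_pos'])-[-182.4,0,210.3],s['time_s'],s['force'],s['torque'])
S=dict(np.load('side5.npz'));v=lambda x,y:np.array([90+(x+.5)/4-.5,110+(y+.5)/4-.5])
for z in(.245,.25): 
  P=plane(S,[v(622,125),v(570,395)],z);print(z,[ext(p) for p in P])
E
```

```text
[ -71.6  -39.5 -133.3] 10.1333 [-6.47971482  0.54716143  7.21562107] [-0.11160361 -0.29486131 -0.05377457]
0.245 [array([-120.5,  -99.4,  125. ]), array([-122.8,   93.3,  125. ])]
0.25 [array([-121.4,  -92.3,  130. ]), array([-123.7,   98.6,  130. ])]
```

A 9 N reaction over 1.7 mm confirms that the flap is on its stops. I'll centre the arm in the ring, check the force, then slide out to the left.

Request:
move_arm([
  [0, -0.5, -2, 0, 0, 0, 10],
  [0, -1, -4, 0, 0, 0, 10],
  [0, -1.4, -5.5, 0, 0, 0, 10],
  [0, -1.4, -5.8, 0, 0, 0, 10],
])

```text
time_s: 10.47
eef_pos: [0.4285, 0.0737, 0.2028]
orientation: [-0.0, 0.765, 0.644, -0.002]
force: [-0.2, -0.6, -2.0]
gripper_width: 0.265
```

```bash
python3 - <<'E'
from h import *
s=robot.observe();print(ext(s['eef_pos'])-[-182.4,0,210.3],s['time_s'],s['force'],s['torque'])
E
```

```text
[ -73.1  -39.6 -127.5] 10.4667 [-0.18744092 -0.62522198 -1.95210644] [-0.00411997 -0.00231906 -0.01977802]
```

Nothing is touching now (force at baseline). Sliding out to the left.

Request:
move_arm([
  [3, 0, 0, 0, 0, 0, 10],
  [6, 0, 0, 0, 0, 0, 10],
  [9, 0, 0, 0, 0, 0, 10],
  [12, 0, 0, 0, 0, 0, 10],
  [15, 0, 0, 0, 0, 0, 10],
])

```text
time_s: 10.88
eef_pos: [0.4311, 0.0889, 0.2027]
orientation: [-0.0, 0.765, 0.644, -0.002]
force: [-0.0, 0.5, -2.0]
gripper_width: 0.267
```

Request:
move_arm([
  [3, 0, 0, 0, 0, 0, 10],
  [7, 0, 0, 0, 0, 0, 10],
  [11, 0, 0, 0, 0, 0, 10],
  [16, 0, 0, 0, 0, 0, 10],
  [21, 0, 0, 0, 0, 0, 10],
])

```text
time_s: 11.3
eef_pos: [0.4347, 0.1101, 0.2026]
orientation: [-0.0, 0.765, 0.644, -0.002]
force: [-0.5, -0.0, -2.0]
gripper_width: 0.263
```

The hook is free of the ring. I'll retreat, swing left and turn to the placing yaw, stopping just above the riser.

Request:
move_arm([
  [0, -8, 0, 0, 0, 0, 10],
  [0, -20, 0, 0, 0, 0, 10],
  [0, -34, 0, 0, 0, 0, 10],
  [0, -45, 0, 0, 0, 0, 10],
  [0, -50, 0, 0, 0, 0, 10],
])

```text
time_s: 11.72
eef_pos: [0.3829, 0.1185, 0.2026]
orientation: [-0.001, 0.765, 0.644, -0.003]
force: [-0.2, -0.1, -2.1]
gripper_width: 0.263
```

Request:
move_arm([
  [25, 0, 0, 0, 0, 0.02, 10],
  [60, 5, 0, 0, 0, 0.06, 10],
  [95, 12, 0, 0, 0, 0.11, 10],
  [130, 20, 0, 0, 0, 0.16, 10],
  [150, 26, 0, 0, 0, 0.193, 10],
])

```text
time_s: 12.13
eef_pos: [0.4348, 0.2652, 0.2024]
orientation: [-0.001, 0.824, 0.567, -0.002]
force: [0.9, -0.2, -1.3]
gripper_width: 0.265
```

Request:
move_arm([
  [0, 0, 10, 0, 0, 0, 10],
  [0, 0, 30, 0, 0, 0, 10],
  [0, 0, 50, 0, 0, 0, 10],
  [0, 0, 64, 0, 0, 0, 10],
  [0, 0, 70, 0, 0, 0, 10],
])

```text
time_s: 12.55
eef_pos: [0.4327, 0.2638, 0.1304]
orientation: [-0.001, 0.824, 0.567, -0.003]
force: [-0.6, -0.8, -1.9]
gripper_width: 0.267
```

```bash
python3 - <<'E'
from h import *
s=robot.observe();print(s['eef_pos'],s['time_s'],s['force'],s['torque'])
S=cam('side');np.savez('side6.npz',**S);T=cam('top');np.savez('top6.npz',**T)
save('s6',np.hstack([S['pixels'][110:360,90:370],T['pixels'][100:350,110:370]]),k=1.45)
E
```

```text
[0.43271276 0.26383899 0.13040281] 12.55 [-0.60838633 -0.76560268 -1.93239064] [-0.01694369 -0.05908867  0.04254611]
```

Request:
move_arm([
  [0, 4, 1, 0, 0, 0, 10],
  [0, 5, 2, 0, 0, 0, 10],
  [0, 5, 3.5, 0, 0, 0, 10],
  [0, 5, 5, 0, 0, 0, 10],
  [0, 5, 5, 0, 0, 0, 10],
])

```text
time_s: 13.07
eef_pos: [0.4382, 0.2624, 0.1267]
orientation: [-0.001, 0.824, 0.567, -0.003]
force: [0.1, -0.6, -2.1]
gripper_width: 0.262
```

Request:
move_arm([
  [0, 0, 1, 0, 0, 0, 10],
  [0, 0, 2, 0, 0, 0, 10],
  [0, 0, 2.5, 0, 0, 0, 10],
  [0, 0, 2.5, 0, 0, 0, 10],
])

```text
time_s: 13.4
eef_pos: [0.4383, 0.2625, 0.1246]
orientation: [-0.001, 0.824, 0.567, -0.003]
force: [-1.0, -0.6, 4.6]
gripper_width: 0.267
```

The hook has touched the riser (a rise of about 6.5 N). I'll ease off slightly, release with a modest opening, and rise clear.

Request:
move_arm([
  [0, 0, -0.3, 0, 0, 0, 26],
  [0, 0, -0.3, 0, 0, 0, 30],
  [0, 0, -0.3, 0, 0, 0, 38],
  [0, 0, -0.3, 0, 0, 0, 50],
  [0, 0, -0.3, 0, 0, 0, 50],
], force=30)

```text
time_s: 13.82
eef_pos: [0.4383, 0.2625, 0.1248]
orientation: [-0.001, 0.824, 0.567, -0.003]
force: [0.4, 0.5, -0.2]
gripper_width: 0.583
```

Request:
move_arm([
  [0, 0, 0, 0, 0, 0, 50],
  [0, 0, -10, 0, 0, 0, 50],
  [0, 0, -30, 0, 0, 0, 50],
  [0, 0, -60, 0, 0, 0, 50],
  [0, 0, -90, 0, 0, 0, 50],
])

```text
time_s: 14.23
eef_pos: [0.4381, 0.2623, 0.216]
orientation: [-0.001, 0.824, 0.567, -0.003]
force: [0.5, 0.5, -0.6]
gripper_width: 0.585
```

Request:
move_arm([
  [0, -10, -20, 0, 0, 0, 50],
  [0, -25, -50, 0, 0, 0, 50],
  [0, -40, -80, 0, 0, 0, 50],
  [0, -40, -80, 0, 0, 0, 50],
])

```text
time_s: 14.57
eef_pos: [0.4017, 0.2788, 0.3025]
orientation: [-0.001, 0.824, 0.567, 0.001]
force: [1.8, 0.4, 0.2]
gripper_width: 0.583
```

```bash
python3 - <<'E'
from h import *
s=robot.observe();print(s['eef_pos'],s['time_s'],s['force'],s['gripper_width'])
S=cam('side');np.savez('side7.npz',**S);T=cam('top');np.savez('top7.npz',**T)
save('s7',np.hstack([S['pixels'][90:370,40:380],T['pixels'][90:370,110:370]]),k=1.3)
# bystanders: orange/case, tape, glue changes vs start
for n,c in(('top',T),('side',S)):
    a=dict(np.load(n+'0.npz'))['pixels'].astype(int)
    for nm,im in(('0',a),('7',c['pixels'].astype(int))):
        o=(im[...,0]>150)&(im[...,1]<130)&(im[...,1]>50)&(im[...,2]<60); y,x=np.where(o); print(n,nm,'case',len(x),x.mean().round(1),y.mean().round(1))
E
```

```text
[0.40167292 0.2787981  0.30254701] 14.5667 [1.79850843 0.42412633 0.16620557] 0.5831208148216862
top 0 case 2044 316.1 247.8
top 7 case 2061 316.4 247.7
side 0 case 1344 301.3 162.1
side 7 case 1341 300.4 162.2
```

View pics/s7.png

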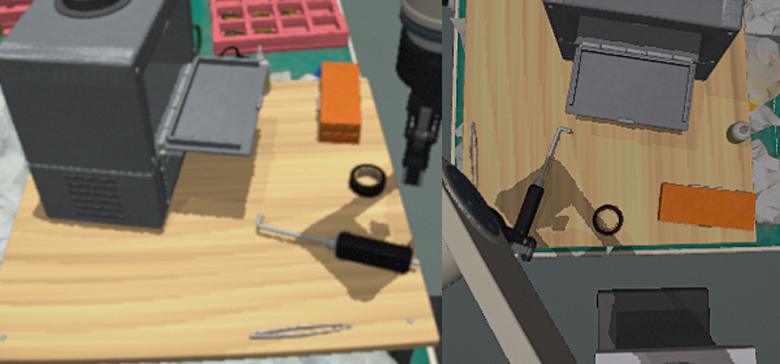

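```bash
python3 - <<'E'
from h import *
a,b=[cv2.cvtColor(dict(np.load(f'side{i}.npz'))['pixels'].astype(np.uint8),6).astype(np.float32) for i in(5,7)]
for n,(x0,y0,x1,y1) in dict(flap_left_edge=(165,190,235,215),flap_far=(195,128,240,150),front=(222,185,248,212)).items():
    print(n,cv2.phaseCorrelate(a[y0:y1,x0:x1].copy(),b[y0:y1,x0:x1].copy(),cv2.createHanningWindow((x1-x0,y1-y0),cv2.CV_32F)))
E
```

```text
flap_left_edge ((-0.10198196349734445, 0.4107418914866159), 0.8827895567152235)
flap_far ((0.5812217666624697, 0.022303500062578863), 0.8368923275559037)
front ((0.6260471128442475, 0.43048493315253467), 0.9709182524713796)
```

After that last press the flap sits about 0.5 px lower than in the earlier image, so it stayed down. Handing in.

```bash
python3 -c "
from h import *
print(job_done(), robot.observe()['time_s'])"
```

```text
the job is handed in; nothing more can be done
the job is handed in; nothing more can be done
```

The flap is open and down on its stops, and the hook is back flat on the riser. I handed the job in at about 14.7 s of robot time.

- **Hooking:** I took the hook by its grip and slipped the bent end through the ring from the left. The ring was clamped about 48 mm right of mid-strip, and I felt no contact force going in.
- **Opening:** I pulled the flap off its catch and led it down along its arc in small steps. The readings between steps never passed about 4 N; the catch's own peak fell between readings.
- **Unhooking and laying down:** I centred the arm in the ring and slid it out to the left. Then I lowered the hook until it touched the riser (about 6.5 N) before opening the fingers. It lies about 25 mm to the left of where it started.

**Last checks**
- **Flap:** the reaction rose to about 9 N over 1.7 mm at the bottom, more than the hinge friction explains, so it was on its stops. Later images show it stayed there (shift under 1 px).
- **Hook:** the final picture shows it flat on the riser, with the gripper clear above it.
- **Bystanders:** the spectacle case has not moved (0.3 px in the top view; 0.9 px in the side view, probably a change in shadow). I checked the tape and glue bottle by eye only, and both look in place.
- **Disagreement:** early on, the two cameras differed by about 5 mm on how far the ring stood out from the front. I settled that by comparing hook and ring in the side view before going in.

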